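# Dry-stack a stepped neck heel in the gluing jig and weigh it down

### The job

Stack the three dark heel blocks flat on the gluing jig in order of length, the longest at the bottom, then the middle one, the shortest on top, each lying along the jig, centred on its width and with one end close up to the upright stop. Then stand the iron weight upright in the middle of the top block. Leave the notched offcut, the blue pot and the file where they are.

Things in the scene. Friction and masses are not known exactly. Their poses are not given: they have to be found in the camera images.
- jig: Gluing jig, fixed to the bench: plywood board 170 (its x) x 80 (its y) x 18 mm thick, with an upright plywood stop near its +x end; the stop is 15 thick (x), 44 wide (y), centred on the board's width, and rises 60 mm above the board (top 78 mm over the bench). The stop's face towards the stack is at x = +65 mm, looking to -x. Origin: centre of the board's underside, on the bench.
- seat (a point): Point on the jig where the board's upper surface meets the stop's face, mid-width: 65, 0, 18 mm from the jig's origin, axes parallel to the jig's. The blocks lie on its -x side along its x axis, so a block of length L touching the stop has its centre at x = -L/2.
- long_block: Longest heel block: plain dark-wood bar, 120 long (its x) x 44 wide (its y) x 22 mm thick (z), loose, lying flat on the bench, about 77 g. Origin: centre of its underside. Its two ends are alike.
- middle_block: Middle heel block: plain dark-wood bar, 90 long (its x) x 44 wide (its y) x 22 mm thick (z), loose, lying flat on the bench, about 58 g. Origin: centre of its underside. Its two ends are alike.
- short_block: Shortest heel block: plain dark-wood bar, 60 long (its x) x 44 wide (its y) x 22 mm thick (z), loose, lying flat on the bench, about 38 g. Origin: centre of its underside. Its two ends are alike.
- weight: Dark cast-iron press weight, loose, standing upright, about 0.4 kg: round body 42 mm across and 32 mm high, with a plain round upright handle 20 mm across on top of it, from 32 to 66 mm height. Origin: centre of its underside, z up the handle.
- offcut: Bystander: small L-shaped (notched) dark-wood offcut, 70 x 60 x 22 mm, loose, flat on the bench nearest the robot. Origin: centre of its underside. Not to be used.
- pot: Bystander: closed blue plastic pot, 66 mm across, 50 mm high, loose, beyond the jig. Origin: centre of its underside.
- file: Bystander: flat file lying on the bench beyond the jig, loose: 250 mm long along its x (steel blade 150 x 22 mm at +x, wooden handle 22 mm thick at -x), 22 mm high. Origin on the bench near its middle: the handle's end is at x = -120 mm, the blade's tip at x = +130 mm.

How it is judged:
By the outcome, as a careful person would: the job done as asked, in the order asked, and still so for the second after the job is handed in, with the robot touching nothing.
It also fails if it takes over 109 s, if anything falls off the work surface, if the arm or the gripper's body presses on something with over 40 N, if the wrist force passes 120 N, or if a joint passes its speed limit or range.

### The arm

A 6-joint arm with a two-finger parallel gripper is mounted at the origin on the work surface. World frame = base frame: x ahead of the robot, y to its left, z up, the work surface at z = 0. Lengths are in m, angles in rad, forces in N, time in s.
With the tool pointing down it reaches from about 0.35 to 0.975 m from the base axis. Payload 4.9 kg.
Tool frame: the origin (TCP) lies between the finger pads; the fingertips stand 25 mm ahead of it and the grasp point (between the pads) lies 6 mm ahead of it (manip.tcp_to_tips is the z of the fingertips in the tool frame, in m); z points along the fingers, y is the line along which they close (so a half turn about z gives the same grasp; the last joint's range is limited). The gripper opens to 85 mm and grips with 20 to 120 N. Pads are 22 mm wide; open, the fingers measure 114 mm over their backs; the gripper's body (76 mm by 85 mm) begins 54 mm behind the grasp point. The pads swing forward as they close: fully open they stand 13 mm farther back than shut.
Start: joints at [1.054, 0.053, 1.613, -0, 1.476, -0.119], TCP at [0.242, 0.576, 0.234] pointing down, gripper open.
Joint ranges: [-3.01, 3.01], [-1.01, 2.22], [0.06, 2.58], [-1.02, 4.17], [0.09, 2.62], [-3.14, 3.14]. Speed limits (rad/s): [2.57, 2.57, 3.14, 3.14, 3.14, 3.14].

### API

Orientations are given as a unit quaternion [w, x, y, z].
In Python, from plant import manip gives the robot as it stands. The module is installed in compiled form; this text tells all that it offers.
- The arm moves only by the tool arm_command, never from a script. Its argument "moves" is a list of rows, each a list of 3 entries, a list of its own where there are three numbers: the opening, from -1 (shut) to 1 (fully open), then the shift along the tool's x, y, z in units of 0.15 m (1.0 is 0.15 m), then the turn about the tool's z in units of 2 pi rad (1.0 is 2 pi rad). A call has 1 to 20 rows; each row is the pose to reach, as a shift and turn from the pose commanded when the call began, along the tool's axes at that moment, turning the shorter way round; what a row does not reach only later rows make up. A row lasts 1/12 s, in which the tool goes at most 41.7 mm and 7.16 degrees, less where a joint would pass 70% of its speed; a pose out of reach is approached as far as the arm can. A call with a number of a shift or a turn outside -1 to 1 is refused whole. A call with a gripper value outside its range is refused whole. The fingers move at their own pace and stop on an object; the grip force is fixed at half the most. Time passes only in rows, so rows that repeat a pose let the fingers close. It gives the time, the measured TCP pose, the force, the opening and the grip force at its end, in the units of the state.
- manip.state(): the state, without advancing time (a new reading comes with each control period).
- manip.grab_frame(name): name is "side" or "top" or "wrist"; returns a dict with "frame" (480x640x3 uint8, red, green, blue), "fx", "fy", "cx", "cy" (pixels), "k1" (the pictures are not rectified: a ray, as slopes to the right and down, at radius r is drawn at 1 + k1 r^2 times it, then the intrinsics apply), "R" (3x3) and "t" (3): a world point X has camera coordinates R X + t. Camera axes: x right, y down, z forward; pixel columns grow to the right and rows downward; lengths in m; the calibration is good to about 2 mm. A picture is of the moment at which its call begins. There is no depth.
- manip.job_done(): hands the job in; it is judged then, once.
Trained networks look in a picture, given as the dict that the camera call returned (one of the last four; its "shot" number tells which), for a name from the list of things; names that differ only in an ending like _2 or _b are one class to them, and where a whole thing is asked for, a point or a joint stands for the part that bears it (a point fixed in the world has none). Each returns a list of dicts, best first, with "confidence" (0 to 1); they miss things now and then, are a little off and sometimes report something else, mostly with a low value. They report only what shows in the picture. A call takes as long as a camera call.
- manip.search_frame(picture, target): "extent" ([left, top, right, bottom] in pixels, round what is visible of it).
The state is a dict: "time": time; "joint_pos": joint angles; "joint_vel": joint speeds; "joint_efforts": joint torques, N m; "tool_pos": TCP position; "tool_rot": TCP orientation; "contact_force": force on the tool from outside, world axes, zero at the start; "ft_torque": the same for the moment, N m; "gripper_width": opening from 0.0 (shut) to 1.0 (fully open); "grasp_force": force on a finger pad.
Only numpy, scipy, OpenCV 4.12 (cv2) and the standard library are available. Lean on these libraries where they do the work, as an engineer would, in place of code of your own. Each camera call takes 0.05 s, during which the arm holds its last target. There are 200 camera calls.

## Working session

There is one attempt and no reset: what is moved stays moved. The work goes in short steps, Python scripts to look and compute and a tool call to move; the robot and the scene stay as the last step left them, time stands still between calls to the robot, and variables do not carry over. Pictures are saved under pics/ and viewed, at most 14 in all, crops included, and the job is handed in when it is done.

Besides the shell and the picture viewer there is one more tool, called after "Call:" by a JSON object that holds its "fn" and its "kwargs", one argument or row to a line. arm_command: Moves the arm, as the interface text tells. Shifts and turns lie within -1 to 1; 1 stands for 0.15 m of shift or 2 pi rad of turn. Its arguments: {"type":"object","properties":{"moves":{"type":"array"}},"required":["moves"]}

```bash
mkdir -p pics; cat > h.py <<'E'
import numpy as np, cv2
from plant import manip
def grab(n,save=None):
    f=manip.grab_frame(n)
    if save: cv2.imwrite('pics/'+save+'.png',f['frame'][:,:,::-1])
    return f
def K(f): return np.array([[f['fx'],0,f['cx']],[0,f['fy'],f['cy']],[0,0,1.]])
def D(f): return np.array([f['k1'],0,0,0.])
def toworld(f,px,z):
    p=cv2.undistortPoints(np.array(px,float).reshape(-1,1,2),K(f),D(f)).reshape(-1,2)
    R=np.array(f['R']);t=np.array(f['t']);C=-R.T@t
    d=np.c_[p,np.ones(len(p))]@R
    return C+d*((z-C[2])/d[:,2])[:,None]
def topix(f,X):
    R=np.array(f['R']);t=np.array(f['t'])
    return cv2.projectPoints(np.array(X,float).reshape(-1,1,3),cv2.Rodrigues(R)[0],t,K(f),D(f))[0].reshape(-1,2)
E
python3 - <<'E'
from h import *
for n in ['top','side']:
    f=grab(n,n+'0'); print(n,f['fx'],f['k1'],-np.array(f['R']).T@f['t'],np.array(f['R'])[2])
    for o in ['jig','long_block','middle_block','short_block','weight','offcut','pot','file']:
        print(o,[(np.round(d['extent']).astype(int).tolist(),round(d['confidence'],2)) for d in manip.search_frame(f,o)[:3]])
s=manip.state();print(s['time'],s['tool_pos'],s['tool_rot'],s['gripper_width'],manip.tcp_to_tips)
E
```

```text
top 482.79825021122036 -0.05737378349545735 [0.48007607 0.01579992 1.00000963] [ 0.12294082  0.00120434 -0.99241327]
jig [([278, 193, 352, 285], 0.89)]
long_block [([445, 210, 501, 264], 0.67)]
middle_block [([148, 307, 202, 342], 0.59)]
short_block [([448, 311, 485, 345], 0.75)]
weight [([150, 226, 176, 245], 0.98)]
offcut [([340, 322, 378, 366], 0.64)]
pot [([445, 210, 502, 267], 0.73), ([258, 138, 285, 174], 0.63)]
file [([391, 113, 425, 226], 0.9)]
side 498.39360504310537 -0.10717371541281884 [ 0.28849031 -0.70629437  0.54126335] [ 0.30857421  0.78913631 -0.53107988]
jig [([281, 218, 366, 299], 0.73)]
long_block [([400, 355, 443, 428], 0.91)]
middle_block [([182, 206, 220, 236], 0.96)]
short_block [([265, 392, 319, 447], 0.97), ([264, 178, 282, 207], 0.45)]
weight [([266, 179, 283, 210], 0.91)]
offcut [([197, 305, 254, 342], 0.79), ([365, 205, 391, 239], 0.25), ([399, 351, 444, 428], 0.21)]
pot [([365, 206, 394, 238], 0.72), ([183, 207, 220, 235], 0.68)]
file [([383, 290, 524, 318], 0.83)]
0.9 [0.24210646 0.57618659 0.23411363] [-1.44603874e-05  1.97588674e-01  9.80285018e-01  8.39964074e-06] 0.9991869325467002 0.025
```

View pics/top0.png

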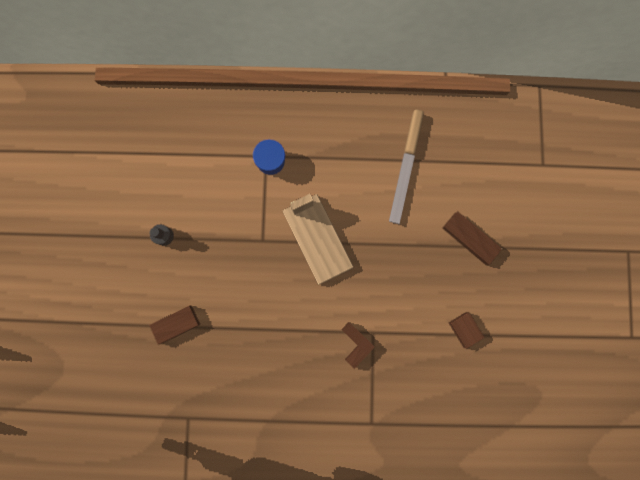

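View pics/side0.png

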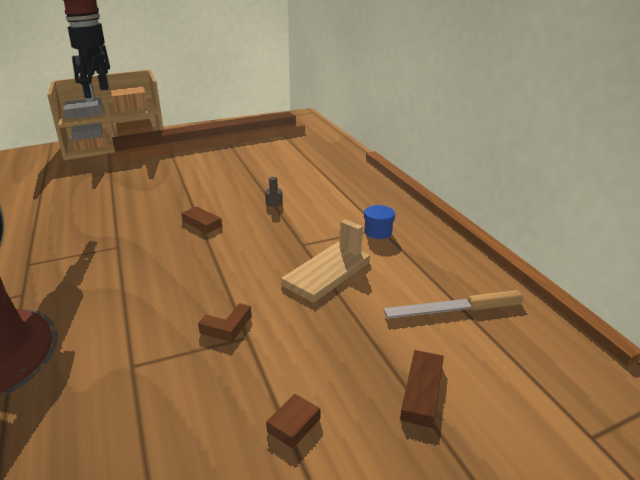

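The pictures show the jig with its stop at about (303,203) in the top view. The long block is at (473,239), middle (177,326), short (468,331), weight (161,235), offcut (360,345), pot (269,156) and file (405,167). The "pot" report at the long block is false. Next I fit box models to the pixels.

```bash
python3 - <<'E'
from h import *
f=cv2.imread('pics/top0.png')
c=[(474,240),(178,326),(468,331),(318,240)]
t=[cv2.resize(f[y-37:y+38,x-50:x+50],(400,300),interpolation=cv2.INTER_CUBIC) for x,y in c]
cv2.imwrite('pics/mos.png',np.vstack([np.hstack(t[:2]),np.hstack(t[2:])]))
for (x,y) in [(465,230),(473,240),(495,262),(505,250),(170,330),(196,320),(206,318),(465,328),(487,340),(484,325),(430,260)]: print((x,y),f[y,x,::-1])
E
```

```text
(465, 230) [90 57 39]
(473, 240) [87 55 39]
(495, 262) [84 61 44]
(505, 250) [81 59 42]
(170, 330) [97 62 43]
(196, 320) [55 37 26]
(206, 318) [96 70 49]
(465, 328) [102  65  46]
(487, 340) [92 68 47]
(484, 325) [115  84  59]
(430, 260) [132  98  68]
```

View pics/mos.png

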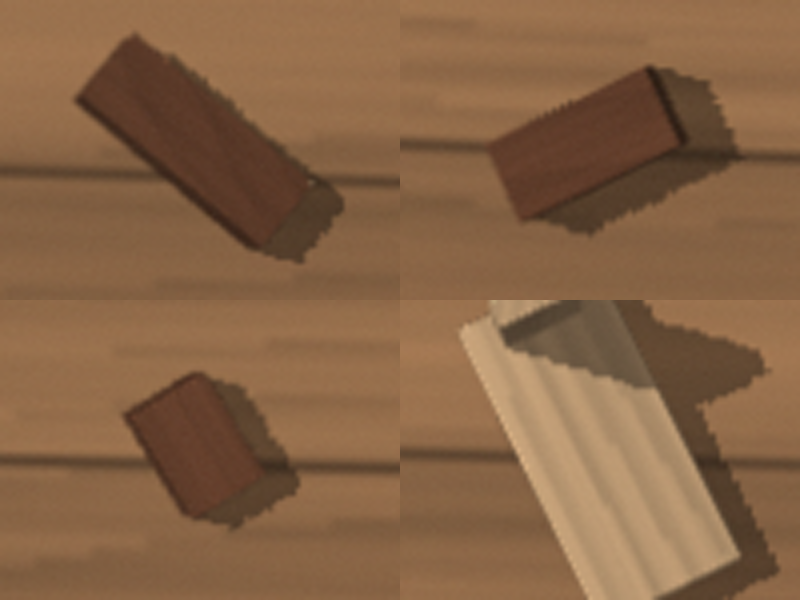

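```bash
cat >> h.py <<'E'
from scipy.optimize import minimize
S=4
def box(x0,x1,y0,y1,z0,z1): return np.array([[x,y,z] for x in(x0,x1) for y in(y0,y1) for z in(z0,z1)],float)
def blk(L): return [box(-L/2,L/2,-.022,.022,0,.022)]
JIG=[box(-.085,.085,-.04,.04,0,.018),box(.065,.08,-.022,.022,.018,.078)]
def cyl(r,z0,z1):
    a=np.linspace(0,2*np.pi,24,endpoint=False); return np.array([[r*np.cos(b),r*np.sin(b),z] for z in(z0,z1) for b in a])
WT=[cyl(.021,0,.032),cyl(.010,.032,.066)]
def rg(f):
    g=cv2.GaussianBlur(f['frame'],(0,0),0.6).astype(float); return g[...,0]/(g[...,1]+1)
def sil(f,parts,p,roi,z=0):
    x0,y0,x1,y1=roi; m=np.zeros(((y1-y0)*S,(x1-x0)*S),np.uint8); c,s=np.cos(p[2]),np.sin(p[2])
    for P in parts:
        Q=P@np.array([[c,s,0],[-s,c,0],[0,0,1]])+[p[0],p[1],z]
        uv=((topix(f,Q)-[x0,y0]+.5)*S*16-8).astype(np.float32)
        cv2.fillConvexPoly(m,cv2.convexHull(uv).round().astype(np.int32),255,shift=4)
    return cv2.resize(m,(x1-x0,y1-y0),interpolation=cv2.INTER_AREA)/255.
def fit(views,parts,p0,z=0):
    # views: list of (frame, mask float, roi)
    def cost(p): 
        e=0
        for f,m,r in views:
            s=sil(f,parts,p,r,z); mm=m[r[1]:r[3],r[0]:r[2]]; e+=np.abs(s-mm).sum()/mm.sum()
        return e/len(views)
    best=None
    for dy in (0,.15,-.15):
        q=np.array(p0)+[0,0,dy]
        r=minimize(cost,q,method='Nelder-Mead',options=dict(initial_simplex=[q,q+[.015,0,0],q+[0,.015,0],q+[0,0,.2]],xatol=1e-4,fatol=1e-5,maxiter=200))
        if best is None or r.fun<best.fun: best=r
    return best.x,best.fun
def pad(e,d=12): return [max(0,int(e[0])-d),max(0,int(e[1])-d),min(640,int(e[2])+d),min(480,int(e[3])+d)]
E
cat > m1.py <<'E'
from h import *
T=grab('top');Sd=grab('side')
def mk(f,fn): return np.clip(fn(rg(f)),0,1)
wood=lambda r:(r-1.41)/.1
def go(nm,parts,eT,eS,fn,yaw):
    c=toworld(T,[[(eT[0]+eT[2])/2,(eT[1]+eT[3])/2]],.01)[0]
    p0=[c[0],c[1],yaw]
    vT=(T,mk(T,fn),pad(eT));vS=(Sd,mk(Sd,fn),pad(eS))
    for k,v in [('T',[vT]),('S',[vS]),('TS',[vT,vS])]:
        p,e=fit(v,parts,p0); print(nm,k,np.round(p[:2],4),round(np.degrees(p[2]),1),round(e,3))
go('long',blk(.12),[445,210,501,264],[400,352,443,428],wood,-2.3)
go('mid',blk(.09),[148,307,202,342],[182,206,220,236],wood,2.0)
go('short',blk(.06),[448,311,485,345],[265,392,319,447],wood,.55)
for n,f,pts in [('T',T,[(320,250),(330,215),(302,205),(300,180)]),('S',Sd,[(330,280),(350,235),(355,268),(300,310)])]:
    print(n,[(round(rg(f)[v,u],2),f['frame'][v,u].tolist()) for u,v in pts])
E
python3 m1.py
```

```text
long T [ 0.61   -0.3161] -128.6 0.119
long S [ 0.609  -0.3127] -129.2 0.026
long TS [ 0.6087 -0.3135] -129.3 0.089
mid T [0.415  0.2918] 117.4 0.112
mid S [0.4134 0.2928] 115.3 0.071
mid TS [0.4139 0.2913] 116.9 0.096
short T [ 0.4213 -0.3023] 34.4 0.115
short S [ 0.4203 -0.3001] 32.9 0.048
short TS [ 0.421  -0.3008] 32.1 0.091
T [(np.float64(1.22), [175, 143, 108]), (np.float64(1.33), [101, 75, 51]), (np.float64(1.22), [126, 102, 77]), (np.float64(1.32), [96, 73, 52])]
S [(np.float64(1.24), [196, 157, 107]), (np.float64(1.24), [125, 100, 69]), (np.float64(1.24), [113, 90, 63]), (np.float64(1.39), [147, 105, 62])]
```

```bash
sed -i '/^go(/,$d' m1.py; cat > m2.py <<'E'
exec(open('m1.py').read())
go('jig',JIG,[278,193,352,285],[281,218,366,299],lambda r:(1.315-r)/.05,.45)
go('wt',WT,[150,226,176,245],[266,179,283,210],lambda r:(1.27-r)/.1,0)
E
python3 m2.py
python3 - <<'E'
from h import *
f=grab('wrist','wr0'); s=manip.state()
q=s['tool_rot'];print(f['fx'],-np.array(f['R']).T@f['t'],np.array(f['R'])[2])
E
```

```text
jig T [0.5987 0.005 ] 27.8 0.026
jig S [0.5981 0.0075] 28.4 0.162
jig TS [0.5987 0.0052] 27.8 0.099
wt T [0.5973 0.3267] 21.8 0.171
wt S [0.5962 0.3308] 21.1 0.214
wt TS [0.5964 0.3277] -8.4 0.198
356.6295023869236 [0.16452844 0.60837171 0.37412591] [ 0.29714838 -0.1241659  -0.94672365]
```

```bash
cat > plan.py <<'E'
import sys; from h import *
from scipy.spatial.transform import Rotation as Ro
def plan(targets,grip):
    """targets: (x,y,z,phi_deg of tool y); prints calls"""
    s=manip.state(); p=np.array(s['tool_pos']); q=np.array(s['tool_rot']); R=Ro.from_quat(q[[1,2,3,0]]).as_matrix()
    phi=np.degrees(np.arctan2(R[1,1],R[0,1])); print('t',round(s['time'],2),'at',p.round(4),'phi',round(phi,2),'z',R[:,2].round(3))
    for x,y,z,ph in targets:
        while True:
            a=np.radians(phi); yt=np.array([np.cos(a),np.sin(a),0]); xt=np.array([-np.sin(a),np.cos(a),0])*-1
            xt=np.cross(yt,[0,0,-1]); A=np.array([xt,yt,[0,0,-1]])
            d=A@(np.array([x,y,z])-p)/.15; k=max(1,np.abs(d).max()/.98)
            dp=-(ph-phi+180)%360-180 if False else ((phi-ph+180)%360-180)
            lim=7.0*19; tu=np.clip(dp,-lim,lim)/360
            v=np.round(d/k,3)
            n=int(np.ceil(max(np.linalg.norm(v)*.15/.0417,abs(tu)*360/7.16)))+2
            tu=round(tu,4); print([grip,v.tolist(),tu],'x',n)
            p=p+A.T@v*.15; phi-=tu*360
            if k==1: break
if __name__=='__main__': plan(eval(sys.argv[1]),float(sys.argv[2]))
E
python3 plan.py "[(.609,-.3135,.13,-39.3),(.609,-.3135,.026,-39.3)]" 1
```

```text
t 1.15 at [0.2421 0.5762 0.2341] phi 67.21 z [ 0.  0. -1.]
[1.0, [-0.98, -0.973, 0.149], np.float64(0.2959)] x 17
[1.0, [-0.527, 0.98, 0.12], np.float64(-0.0)] x 7
[1.0, [-0.527, 0.98, 0.121], np.float64(-0.0)] x 7
[1.0, [-0.527, 0.98, 0.12], np.float64(-0.0)] x 7
[1.0, [-0.527, 0.98, 0.121], np.float64(-0.0)] x 7
[1.0, [-0.277, 0.514, 0.063], np.float64(-0.0)] x 5
[1.0, [-0.0, 0.0, 0.693], np.float64(-0.0)] x 5
```

Call:
{"fn": "arm_command", "kwargs": {
  "moves": [
    [1,[-0.98,-0.973,0.149],0.296],
    [1,[-0.98,-0.973,0.149],0.296],
    [1,[-0.98,-0.973,0.149],0.296],
    [1,[-0.98,-0.973,0.149],0.296],
    [1,[-0.98,-0.973,0.149],0.296],
    [1,[-0.98,-0.973,0.149],0.296],
    [1,[-0.98,-0.973,0.149],0.296],
    [1,[-0.98,-0.973,0.149],0.296],
    [1,[-0.98,-0.973,0.149],0.296],
    [1,[-0.98,-0.973,0.149],0.296],
    [1,[-0.98,-0.973,0.149],0.296],
    [1,[-0.98,-0.973,0.149],0.296],
    [1,[-0.98,-0.973,0.149],0.296],
    [1,[-0.98,-0.973,0.149],0.296],
    [1,[-0.98,-0.973,0.149],0.296],
    [1,[-0.98,-0.973,0.149],0.296],
    [1,[-0.98,-0.973,0.149],0.296]
  ]
}}

```text
time: 2.57
tool_pos: [0.3211, 0.3847, 0.2118]
tool_rot: [-0.0, 0.903, 0.429, 0.0]
contact_force: [-0.3, 0.2, 1.2]
gripper_width: 1.0
grasp_force: 0.0
```

Call:
{"fn": "arm_command", "kwargs": {
  "moves": [
    [1,[-0.527,0.98,0.12],0],
    [1,[-0.527,0.98,0.12],0],
    [1,[-0.527,0.98,0.12],0],
    [1,[-0.527,0.98,0.12],0],
    [1,[-0.527,0.98,0.12],0],
    [1,[-0.527,0.98,0.12],0]
  ]
}}

```text
time: 3.07
tool_pos: [0.3853, 0.2285, 0.1936]
tool_rot: [-0.0, 0.904, 0.427, -0.0]
contact_force: [0.6, 0.3, 0.7]
gripper_width: 1.001
grasp_force: 0.0
```

Call:
{"fn": "arm_command", "kwargs": {
  "moves": [
    [1,[-0.527,0.98,0.12],0],
    [1,[-0.527,0.98,0.12],0],
    [1,[-0.527,0.98,0.12],0],
    [1,[-0.527,0.98,0.12],0],
    [1,[-0.527,0.98,0.12],0],
    [1,[-0.527,0.98,0.12],0]
  ]
}}

```text
time: 3.57
tool_pos: [0.4486, 0.0754, 0.1757]
tool_rot: [-0.0, 0.904, 0.427, -0.0]
contact_force: [-0.0, 1.0, -0.2]
gripper_width: 0.999
grasp_force: 0.0
```

Call:
{"fn": "arm_command", "kwargs": {
  "moves": [
    [1,[-0.527,0.98,0.12],0],
    [1,[-0.527,0.98,0.12],0],
    [1,[-0.527,0.98,0.12],0],
    [1,[-0.527,0.98,0.12],0],
    [1,[-0.527,0.98,0.12],0],
    [1,[-0.527,0.98,0.12],0]
  ]
}}

```text
time: 4.07
tool_pos: [0.5124, -0.0778, 0.1576]
tool_rot: [-0.001, 0.904, 0.428, -0.0]
contact_force: [0.6, 0.7, -0.6]
gripper_width: 1.002
grasp_force: 0.0
```

Call:
{"fn": "arm_command", "kwargs": {
  "moves": [
    [1,[-0.527,0.98,0.12],0],
    [1,[-0.527,0.98,0.12],0],
    [1,[-0.527,0.98,0.12],0],
    [1,[-0.527,0.98,0.12],0],
    [1,[-0.527,0.98,0.12],0],
    [1,[-0.527,0.98,0.12],0]
  ]
}}

```text
time: 4.57
tool_pos: [0.5761, -0.2314, 0.1393]
tool_rot: [-0.001, 0.904, 0.428, -0.0]
contact_force: [0.6, 1.2, 0.2]
gripper_width: 1.001
grasp_force: 0.0
```

```bash
python3 plan.py "[(.609,-.3135,.13,-39.3),(.609,-.3135,.026,-39.3)]" 1
```

```text
t 4.57 at [ 0.5761 -0.2314  0.1393] phi -39.27 z [-0.001  0.001 -1.   ]
[1.0, [-0.285, 0.516, 0.062], np.float64(0.0001)] x 5
[1.0, [-0.0, 0.0, 0.693], np.float64(-0.0)] x 5
```

Call:
{"fn": "arm_command", "kwargs": {
  "moves": [
    [1,[-0.285,0.516,0.062],0],
    [1,[-0.285,0.516,0.062],0],
    [1,[-0.285,0.516,0.062],0],
    [1,[-0.285,0.516,0.062],0],
    [1,[-0.285,0.516,0.5],0],
    [1,[-0.285,0.516,0.65],0],
    [1,[-0.285,0.516,0.755],0],
    [1,[-0.285,0.516,0.755],0],
    [1,[-0.285,0.516,0.755],0]
  ]
}}

```text
time: 5.32
tool_pos: [0.6075, -0.3115, 0.0259]
tool_rot: [-0.001, 0.903, 0.429, -0.001]
contact_force: [0.1, 0.1, 0.1]
gripper_width: 0.995
grasp_force: 0.0
```

Call:
{"fn": "arm_command", "kwargs": {
  "moves": [
    [-1,[0,0,0],0],
    [-1,[0,0,0],0],
    [-1,[0,0,0],0],
    [-1,[0,0,0],0],
    [-1,[0,0,0],0],
    [-1,[0,0,0],0],
    [-1,[0,0,0],0],
    [-1,[0,0,0],0]
  ]
}}

```text
time: 5.98
tool_pos: [0.6079, -0.3149, 0.0265]
tool_rot: [-0.0, 0.904, 0.428, -0.0]
contact_force: [-0.3, -0.3, -0.1]
gripper_width: 0.004
grasp_force: 0.0
```

```bash
python3 - <<'E'
from h import *
s=manip.state();print(s['gripper_width'],s['grasp_force'],s['contact_force'],s['tool_pos'])
f=grab('side');g=grab('wrist')
cv2.imwrite('pics/g1.png',np.vstack([cv2.resize(f['frame'][300:450,330:530],(533,400)),cv2.resize(g['frame'],(267,200)).repeat(1,0) if 0 else np.zeros((1,533,3),np.uint8)])[:,:,::-1])
E
```

```text
0.003927494875058262 0.0 [-0.27115441 -0.28726668 -0.0768906 ] [ 0.60793331 -0.31488304  0.02645237]
```

View pics/g1.png

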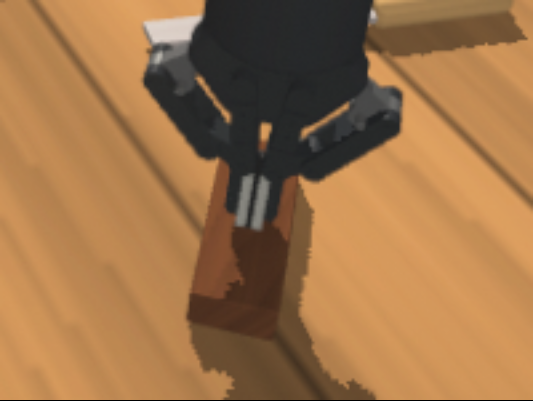

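```bash
python3 - <<'E'
from h import *
f=grab('side')
for z in (0,.01,.022,.03,.04,.05): print(z,topix(f,[[.608,-.315,z]]).round(1))
print(manip.state()['joint_pos'])
E
```

```text
0 [[421.9 392.1]]
0.01 [[422.8 387.3]]
0.022 [[423.9 381.3]]
0.03 [[424.6 377.3]]
0.04 [[425.5 372.2]]
0.05 [[426.5 367. ]]
[-5.86415261e-01  3.82613612e-01  1.59743780e+00  1.01761248e-05
  1.16172387e+00  1.00473231e-01]
```

```bash
python3 - <<'E'
from h import *
f=grab('side');g=grab('wrist')
a=cv2.resize(f['frame'][330:440,370:480],(400,400),interpolation=cv2.INTER_CUBIC)
b=cv2.resize(g['frame'],(400,300)); b=np.vstack([b,np.zeros((100,400,3),np.uint8)])
cv2.imwrite('pics/g2.png',np.hstack([a,b])[:,:,::-1])
E
```

```text
(no output)
```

View pics/g2.png

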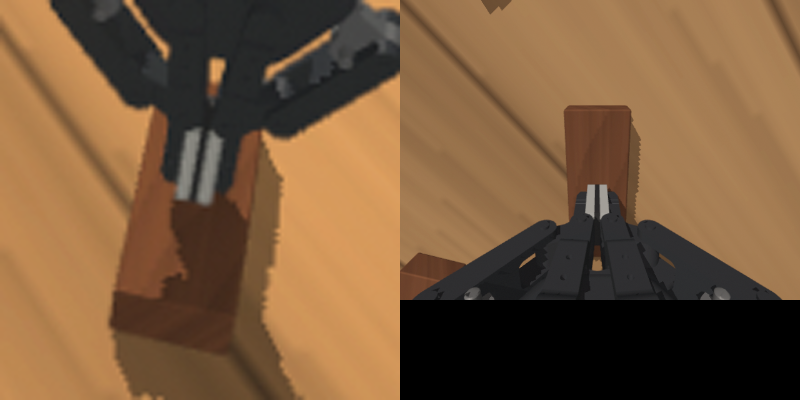

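```bash
python3 - <<'E'
from h import *
f=grab('side');g=grab('wrist')
for z in (0,.01,.022,.03,.04,.05): print(z,topix(f,[[.601,-.3235,z]]).round(1),topix(g,[[.608+.007,-.315+.0085,z],[.601,-.3235,z]]).round(1).tolist())
E
```

```text
0 [[420.9 397.9]] [[317.3, 268.8], [317.2, 307.3]]
0.01 [[421.7 393. ]] [[317.4, 277.0], [317.2, 317.3]]
0.022 [[422.8 387.1]] [[317.5, 288.2], [317.4, 330.8]]
0.03 [[423.5 383. ]] [[317.6, 296.7], [317.5, 340.9]]
0.04 [[424.5 377.9]] [[317.7, 308.4], [317.6, 355.0]]
0.05 [[425.4 372.7]] [[317.9, 321.9], [317.7, 370.9]]
```

The fingers shut above the block: the tips show at (425,386) in the side view and (315,296) in the wrist view, so they are about 25–30 mm high, not the 2 mm expected. Touching the block top (22 mm) will tell the true tip height.

Call:
{"fn": "arm_command", "kwargs": {
  "moves": [
    [-1,[0,0,0.007],0],
    [-1,[0,0,0.007],0]
  ]
}}

```text
time: 6.5
tool_pos: [0.6079, -0.3147, 0.0252]
tool_rot: [-0.0, 0.904, 0.428, -0.0]
contact_force: [-0.8, -0.3, -0.1]
gripper_width: -0.001
grasp_force: 0.0
```

Call:
{"fn": "arm_command", "kwargs": {
  "moves": [
    [-1,[0,0,0.007],0],
    [-1,[0,0,0.007],0]
  ]
}}

```text
time: 6.67
tool_pos: [0.6081, -0.3148, 0.0249]
tool_rot: [0.0, 0.904, 0.428, 0.0]
contact_force: [-1.0, -0.0, 3.6]
gripper_width: 0.001
grasp_force: 1.4
```

Call:
{"fn": "arm_command", "kwargs": {
  "moves": [
    [-1,[0,0,0.007],0],
    [-1,[0,0,0.007],0]
  ]
}}

```text
time: 6.83
tool_pos: [0.6082, -0.3149, 0.0249]
tool_rot: [-0.0, 0.904, 0.428, -0.0]
contact_force: [-3.0, 3.3, 7.9]
gripper_width: 0.001
grasp_force: 3.9
```

Contact came at a reported TCP height of 25 mm, so the tips stand only about 3 mm ahead of the reported TCP. I'll use that offset: back off, open and go lower.

Call:
{"fn": "arm_command", "kwargs": {
  "moves": [
    [-1,[0,0,-0.15],0],
    [1,[0,0,-0.15],0],
    [1,[0,0,-0.15],0],
    [1,[0,0,-0.15],0],
    [1,[0,0,-0.15],0],
    [1,[0,0,-0.15],0],
    [1,[0,0,-0.15],0],
    [1,[0,0,-0.15],0]
  ]
}}

```text
time: 7.5
tool_pos: [0.6077, -0.3146, 0.0451]
tool_rot: [-0.0, 0.904, 0.428, -0.0]
contact_force: [-0.7, -0.3, 1.0]
gripper_width: 0.976
grasp_force: 0.0
```

Call:
{"fn": "arm_command", "kwargs": {
  "moves": [
    [1,[0,0,0.13],0],
    [1,[0,0,0.2],0],
    [1,[0,0,0.27],0],
    [1,[0,0,0.27],0]
  ]
}}

```text
time: 7.83
tool_pos: [0.6059, -0.3134, 0.0016]
tool_rot: [-0.003, 0.904, 0.428, -0.002]
contact_force: [-1.6, 0.3, -0.3]
gripper_width: 0.998
grasp_force: 0.0
```

Call:
{"fn": "arm_command", "kwargs": {
  "moves": [
    [-1,[0,0,0],0],
    [-1,[0,0,0],0],
    [-1,[0,0,0],0],
    [-1,[0,0,0],0],
    [-1,[0,0,0],0],
    [-1,[0,0,0],0],
    [-1,[0,0,0],0],
    [-1,[0,0,0],0]
  ]
}}

```text
time: 8.5
tool_pos: [0.6089, -0.3154, 0.0068]
tool_rot: [0.001, 0.904, 0.428, 0.001]
contact_force: [0.8, -0.4, 6.1]
gripper_width: 0.496
grasp_force: 64.1
```

```bash
python3 plan.py "[(.608,-.315,.10,-39.3)]" -1
```

```text
t 8.5 at [ 0.6089 -0.3154  0.0068] phi -39.35 z [ 0.002 -0.001 -1.   ]
[-1.0, [-0.002, -0.006, -0.622], np.float64(-0.0001)] x 5
```

```bash
python3 plan.py "[(.6089,-.3154,.12,-39.3),(.594,.0032,.12,-62.1),(.594,.0032,.06,-62.1)]" -1
```

```text
t 8.5 at [ 0.6089 -0.3154  0.0068] phi -39.35 z [ 0.002 -0.001 -1.   ]
[-1.0, [-0.0, -0.0, -0.755], np.float64(-0.0001)] x 5
[-1.0, [0.98, -0.882, 0.0], np.float64(0.0633)] x 7
[-1.0, [0.344, -0.731, 0.0], np.float64(-0.0)] x 5
[-1.0, [-0.0, 0.0, 0.4], np.float64(-0.0)] x 4
```

Call:
{"fn": "arm_command", "kwargs": {
  "moves": [
    [-1,[0,0,-0.2],0],
    [-1,[0,0,-0.45],0],
    [-1,[0,0,-0.7],0],
    [-1,[0,0,-0.755],0],
    [-1,[0,0,-0.755],0]
  ]
}}

```text
time: 8.92
tool_pos: [0.6102, -0.3162, 0.1234]
tool_rot: [0.003, 0.904, 0.428, 0.002]
contact_force: [0.3, -0.4, -1.1]
gripper_width: 0.497
grasp_force: 63.5
```

Call:
{"fn": "arm_command", "kwargs": {
  "moves": [
    [-1,[0.2,-0.18,0],0.013],
    [-1,[0.4,-0.36,0],0.026],
    [-1,[0.6,-0.54,0],0.039],
    [-1,[0.8,-0.72,0],0.052],
    [-1,[0.98,-0.882,0],0.0633],
    [-1,[0.98,-0.882,0],0.0633],
    [-1,[0.98,-0.882,0],0.0633]
  ]
}}

```text
time: 9.5
tool_pos: [0.5971, -0.1149, 0.1156]
tool_rot: [-0.001, 0.97, 0.243, -0.002]
contact_force: [0.1, -0.5, -1.0]
gripper_width: 0.499
grasp_force: 63.4
```

```bash
python3 plan.py "[(.594,.0032,.12,-62.1),(.594,.0032,.06,-62.1)]" -1; python3 m2.py | grep jig; python3 -c "
from h import *
print(manip.state()['gripper_width'])"
```

```text
t 9.5 at [ 0.5971 -0.1149  0.1156] phi -61.92 z [-0.005  0.001 -1.   ]
[-1.0, [0.352, -0.704, -0.03], np.float64(0.0005)] x 5
[-1.0, [0.0, -0.0, 0.4], np.float64(-0.0)] x 4
jig T [0.5987 0.0052] 27.8 0.041
jig S [0.5977 0.0083] 29.7 0.72
jig TS [0.5987 0.0057] 27.6 0.389
0.4990702348255971
```

Call:
{"fn": "arm_command", "kwargs": {
  "moves": [
    [-1,[0.1,-0.2,-0.01],0],
    [-1,[0.2,-0.4,-0.02],0],
    [-1,[0.3,-0.6,-0.03],0],
    [-1,[0.352,-0.704,-0.03],0.0005],
    [-1,[0.352,-0.704,-0.03],0.0005],
    [-1,[0.352,-0.704,0.15],0.0005],
    [-1,[0.352,-0.704,0.37],0.0005],
    [-1,[0.352,-0.704,0.37],0.0005],
    [-1,[0.352,-0.704,0.37],0.0005],
    [-1,[0.352,-0.704,0.37],0.0005]
  ]
}}

```text
time: 10.43
tool_pos: [0.5969, -0.0006, 0.0639]
tool_rot: [0.0, 0.971, 0.238, 0.0]
contact_force: [0.4, 0.4, -0.9]
gripper_width: 0.495
grasp_force: 63.4
```

```bash
python3 plan.py "[(.594,.0032,.028,-62.1)]" -1; python3 - <<'E'
from h import *
f=grab('side');g=grab('wrist');t=grab('top')
a=cv2.resize(f['frame'][190:310,260:400],(400,343),interpolation=cv2.INTER_CUBIC)
b=cv2.resize(t['frame'][180:300,250:390],(400,343),interpolation=cv2.INTER_CUBIC)
cv2.imwrite('pics/g3.png',np.hstack([a,b])[:,:,::-1])
E
```

```text
t 10.43 at [ 0.5969 -0.0006  0.0639] phi -62.41 z [ 0.001 -0.    -1.   ]
[-1.0, [-0.005, -0.031, 0.239], np.float64(-0.0009)] x 3
```

View pics/g3.png

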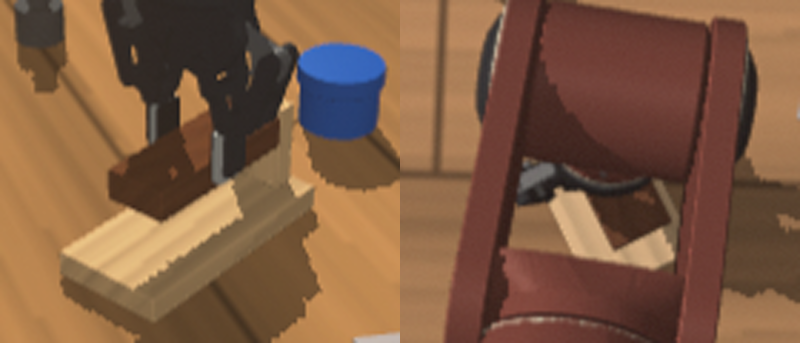

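The side view shows the block held level over the board. The stop's left edge is at about (355,240) in full-frame pixels, and the block end is just short of it. I'll correct the sideways error and lower.

Call:
{"fn": "arm_command", "kwargs": {
  "moves": [
    [-1,[-0.005,-0.031,0.0],-0.0009],
    [-1,[-0.005,-0.031,0.1],-0.0009],
    [-1,[-0.005,-0.031,0.225],-0.0009],
    [-1,[-0.005,-0.031,0.225],-0.0009],
    [-1,[-0.005,-0.031,0.225],-0.0009]
  ]
}}

```text
time: 11.0
tool_pos: [0.5926, 0.0049, 0.029]
tool_rot: [-0.0, 0.97, 0.242, -0.001]
contact_force: [-0.1, 0.1, -0.4]
gripper_width: 0.501
grasp_force: 63.4
```

```bash
python3 plan.py "[(.594,.0032,.028,-62.1)]" -1
```

```text
t 11.0 at [0.5926 0.0049 0.029 ] phi -61.97 z [-0.002  0.    -1.   ]
[-1.0, [0.003, 0.014, 0.006], np.float64(0.0004)] x 3
```

Call:
{"fn": "arm_command", "kwargs": {
  "moves": [
    [-1,[0,0,0],0],
    [-1,[0,0,0],0]
  ]
}}

```text
time: 11.17
tool_pos: [0.5945, 0.0045, 0.031]
tool_rot: [0.0, 0.97, 0.242, 0.001]
contact_force: [-0.7, 0.9, -0.7]
gripper_width: 0.5
grasp_force: 63.4
```

Call:
{"fn": "arm_command", "kwargs": {
  "moves": [
    [-1,[0,0,0],0],
    [-1,[0,0,0],0]
  ]
}}

```text
time: 11.33
tool_pos: [0.5942, 0.0045, 0.0305]
tool_rot: [0.0, 0.97, 0.242, 0.001]
contact_force: [1.0, -0.1, -0.8]
gripper_width: 0.496
grasp_force: 63.4
```

Call:
{"fn": "arm_command", "kwargs": {
  "moves": [
    [-1,[0.035,0,0],0],
    [-1,[0.035,0,0],0],
    [-1,[0.035,0,0],0]
  ]
}}

```text
time: 11.58
tool_pos: [0.5985, 0.0071, 0.0296]
tool_rot: [0.0, 0.97, 0.242, 0.0]
contact_force: [0.4, -0.4, -1.6]
gripper_width: 0.496
grasp_force: 63.4
```

Call:
{"fn": "arm_command", "kwargs": {
  "moves": [
    [-1,[0.01,0.011,0.01],0],
    [-1,[0.01,0.011,0.01],0],
    [-1,[0.01,0.011,0.01],0]
  ]
}}

```text
time: 11.83
tool_pos: [0.6001, 0.0062, 0.0276]
tool_rot: [-0.0, 0.97, 0.242, -0.0]
contact_force: [-0.1, 0.3, -0.6]
gripper_width: 0.498
grasp_force: 63.4
```

Call:
{"fn": "arm_command", "kwargs": {
  "moves": [
    [-1,[0.01,0,0],0],
    [-1,[0.01,0,0],0]
  ]
}}

```text
time: 12.0
tool_pos: [0.6016, 0.007, 0.0278]
tool_rot: [-0.0, 0.97, 0.242, 0.0]
contact_force: [-0.1, -0.6, -0.2]
gripper_width: 0.501
grasp_force: 63.4
```

Call:
{"fn": "arm_command", "kwargs": {
  "moves": [
    [-1,[0.007,0,0],0],
    [-1,[0.007,0,0],0]
  ]
}}

```text
time: 12.17
tool_pos: [0.6019, 0.0073, 0.0277]
tool_rot: [0.0, 0.97, 0.242, -0.001]
contact_force: [-2.3, -1.7, -1.1]
gripper_width: 0.498
grasp_force: 63.6
```

Call:
{"fn": "arm_command", "kwargs": {
  "moves": [
    [-1,[0,0,0.012],0],
    [-1,[0,0,0.012],0]
  ]
}}

```text
time: 12.33
tool_pos: [0.6019, 0.0073, 0.0256]
tool_rot: [0.0, 0.97, 0.242, -0.001]
contact_force: [-2.1, -1.1, 0.1]
gripper_width: 0.498
grasp_force: 63.6
```

Call:
{"fn": "arm_command", "kwargs": {
  "moves": [
    [-1,[0,0,0.007],0],
    [-1,[0,0,0.007],0]
  ]
}}

```text
time: 12.5
tool_pos: [0.6019, 0.0073, 0.0248]
tool_rot: [0.0, 0.97, 0.242, -0.001]
contact_force: [-3.4, -1.1, 1.0]
gripper_width: 0.495
grasp_force: 63.6
```

Call:
{"fn": "arm_command", "kwargs": {
  "moves": [
    [1,[0,0,0],0],
    [1,[0,0,0],0],
    [1,[0,0,0],0],
    [1,[0,0,0],0],
    [1,[0,0,0],0],
    [1,[0,0,-0.1],0],
    [1,[0,0,-0.3],0],
    [1,[0,0,-0.55],0],
    [1,[0,0,-0.65],0],
    [1,[0,0,-0.65],0]
  ]
}}

```text
time: 13.33
tool_pos: [0.6062, 0.0072, 0.1288]
tool_rot: [0.002, 0.97, 0.242, 0.005]
contact_force: [0.3, -0.1, 0.8]
gripper_width: 1.001
grasp_force: 0.0
```

```bash
python3 plan.py "[(.414,.2915,.12,26.6)]" 1
```

```text
t 13.33 at [0.6062 0.0072 0.1288] phi -61.99 z [ 0.011 -0.001 -1.   ]
[1.0, [-0.104, -0.98, 0.025], np.float64(-0.2461)] x 15
[1.0, [0.98, -0.128, 0.026], np.float64(0.0)] x 6
[1.0, [0.311, -0.041, 0.008], np.float64(0.0)] x 4
```

Call:
{"fn": "arm_command", "kwargs": {
  "moves": [
    [1,[-0.104,-0.98,0.025],-0.246],
    [1,[-0.104,-0.98,0.025],-0.246],
    [1,[-0.104,-0.98,0.025],-0.246],
    [1,[-0.104,-0.98,0.025],-0.246],
    [1,[-0.104,-0.98,0.025],-0.246],
    [1,[-0.104,-0.98,0.025],-0.246],
    [1,[-0.104,-0.98,0.025],-0.246],
    [1,[-0.104,-0.98,0.025],-0.246],
    [1,[-0.104,-0.98,0.025],-0.246],
    [1,[-0.104,-0.98,0.025],-0.246],
    [1,[-0.104,-0.98,0.025],-0.246],
    [1,[-0.104,-0.98,0.025],-0.246],
    [1,[-0.104,-0.98,0.025],-0.246],
    [1,[-0.104,-0.98,0.025],-0.246]
  ]
}}

```text
time: 14.5
tool_pos: [0.5189, 0.1299, 0.1174]
tool_rot: [-0.001, 0.525, 0.851, -0.001]
contact_force: [-0.2, 0.7, -0.3]
gripper_width: 1.0
grasp_force: 0.0
```

Call:
{"fn": "arm_command", "kwargs": {
  "moves": [
    [1,[0.98,-0.128,0.026],0],
    [1,[0.98,-0.128,0.026],0],
    [1,[0.98,-0.128,0.026],0],
    [1,[0.98,-0.128,0.026],0],
    [1,[0.98,-0.128,0.026],0],
    [1,[0.98,-0.128,0.026],0]
  ]
}}

```text
time: 15.0
tool_pos: [0.4357, 0.2535, 0.114]
tool_rot: [-0.0, 0.525, 0.851, -0.001]
contact_force: [0.3, -0.5, 0.0]
gripper_width: 1.0
grasp_force: 0.0
```

```bash
python3 plan.py "[(.414,.2915,.12,26.6),(.414,.2915,.0055,26.6)]" 1; cat > m3.py <<'E'
exec(open('m1.py').read())
def chk(nm,L,z,yaw0=.487):
    u=np.array([np.cos(yaw0),np.sin(yaw0)]);c=np.array([.5987,.0052])+u*(.065-L/2)
    for k,f in [('T',T),('S',Sd)]:
        uv=topix(f,np.r_[[[*(c+[a,b]),z+h] for a in(-.07,.07) for b in(-.07,.07) for h in (0,.03)]])
        r=pad([*uv.min(0),*uv.max(0)],0); m=mk(f,wood)
        p,e=fit([(f,m,r)],blk(L),[c[0],c[1],yaw0],z); d=p[:2]-[.5987,.0052]
        print(nm,k,'jigframe mm',(np.array([d@u,d@[-u[1],u[0]]])*1e3).round(1),'want x',65-L*500,'yaw',np.degrees(p[2]).round(1),round(e,3))
import sys
if len(sys.argv)>1: chk('b',float(sys.argv[1]),float(sys.argv[2]))
E
python3 m3.py .12 .018; python3 -c "
from h import *
grab('top','t4')"
```

```text
t 15.0 at [0.4357 0.2535 0.114 ] phi 26.66 z [-0.001 -0.001 -1.   ]
[1.0, [0.291, -0.015, -0.04], np.float64(0.0002)] x 4
[1.0, [0.0, -0.0, 0.764], np.float64(-0.0)] x 5
b T jigframe mm [ 2.6 -0. ] want x 5.0 yaw 27.6 0.235
b S jigframe mm [6.2 2. ] want x 5.0 yaw 30.7 0.141
```

View pics/t4.png

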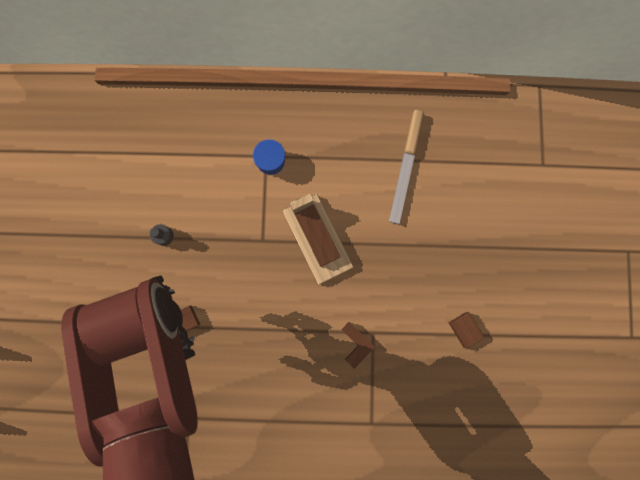

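The long block lies on the jig, centred and at the stop, around (320,235). Now the middle block.

Call:
{"fn": "arm_command", "kwargs": {
  "moves": [
    [1,[0.291,-0.015,-0.04],0],
    [1,[0.291,-0.015,-0.04],0],
    [1,[0.291,-0.015,-0.04],0],
    [1,[0.291,-0.015,0.15],0],
    [1,[0.291,-0.015,0.4],0],
    [1,[0.291,-0.015,0.6],0],
    [1,[0.291,-0.015,0.715],0],
    [1,[0.291,-0.015,0.715],0],
    [1,[0.291,-0.015,0.715],0]
  ]
}}

```text
time: 15.9
tool_pos: [0.4151, 0.2895, 0.0066]
tool_rot: [-0.001, 0.526, 0.85, -0.001]
contact_force: [1.0, 0.2, 0.2]
gripper_width: 0.997
grasp_force: 0.0
```

Call:
{"fn": "arm_command", "kwargs": {
  "moves": [
    [-1,[0,0,0],0],
    [-1,[0,0,0],0],
    [-1,[0,0,0],0],
    [-1,[0,0,0],0],
    [-1,[0,0,0],0],
    [-1,[0,0,0],0],
    [-1,[0,0,0],0],
    [-1,[0,0,0],0]
  ]
}}

```text
time: 16.57
tool_pos: [0.4168, 0.2916, 0.0096]
tool_rot: [0.001, 0.526, 0.851, 0.002]
contact_force: [0.5, -0.8, 6.5]
gripper_width: 0.497
grasp_force: 63.7
```

```bash
python3 -c "
import numpy as np
u=np.array([.8843,.4669])
for L in (.09,.06): print(np.array([.5987,.0052])+u*(.065-L/2-.010))"
python3 plan.py "[(.414,.2915,.13,26.6),(.6076,.0099,.14,-62.1),(.6076,.0099,.06,-62.1)]" -1
```

```text
[0.607543 0.009869]
[0.6208075 0.0168725]
t 16.57 at [0.4168 0.2916 0.0096] phi 26.57 z [ 0.003  0.001 -1.   ]
[-1.0, [0.008, -0.017, -0.802], np.float64(-0.0001)] x 5
[-1.0, [-0.98, 0.136, -0.029], np.float64(0.2464)] x 15
[-1.0, [0.113, 0.98, -0.029], np.float64(0.0)] x 6
[-1.0, [0.035, 0.301, -0.009], np.float64(0.0)] x 4
[-1.0, [-0.0, -0.0, 0.533], np.float64(0.0)] x 4
```

Call:
{"fn": "arm_command", "kwargs": {
  "moves": [
    [-1,[0,0,-0.2],0],
    [-1,[0,0,-0.45],0],
    [-1,[0,0,-0.7],0],
    [-1,[0,0,-0.83],0],
    [-1,[0,0,-0.83],0]
  ]
}}

```text
time: 16.98
tool_pos: [0.4185, 0.2927, 0.1388]
tool_rot: [0.003, 0.526, 0.851, 0.005]
contact_force: [0.7, 0.6, -1.0]
gripper_width: 0.498
grasp_force: 62.9
```

Call:
{"fn": "arm_command", "kwargs": {
  "moves": [
    [-1,[-0.1,0.014,0],0.018],
    [-1,[-0.2,0.028,0],0.036],
    [-1,[-0.3,0.042,0],0.054],
    [-1,[-0.4,0.056,0],0.072],
    [-1,[-0.5,0.07,0],0.09],
    [-1,[-0.6,0.083,0],0.108],
    [-1,[-0.7,0.097,0],0.126],
    [-1,[-0.8,0.111,0],0.144],
    [-1,[-0.9,0.125,0],0.162],
    [-1,[-0.98,0.136,0],0.18],
    [-1,[-0.98,0.136,0],0.198],
    [-1,[-0.98,0.136,0],0.216],
    [-1,[-0.98,0.136,0],0.234],
    [-1,[-0.98,0.136,0],0.2464],
    [-1,[-0.98,0.136,0],0.2464],
    [-1,[-0.98,0.136,0],0.2464]
  ]
}}

```text
time: 18.32
tool_pos: [0.4984, 0.1684, 0.131]
tool_rot: [-0.0, 0.97, 0.242, -0.001]
contact_force: [0.4, -0.3, 0.4]
gripper_width: 0.5
grasp_force: 62.9
```

```bash
python3 plan.py "[(.6076,.0099,.13,-62.1),(.6076,.0099,.06,-62.1)]" -1
```

```text
t 18.32 at [0.4984 0.1684 0.131 ] phi -62.01 z [-0.002 -0.    -1.   ]
[-1.0, [0.113, 0.98, 0.005], np.float64(0.0002)] x 6
[-1.0, [0.034, 0.295, 0.001], np.float64(0.0)] x 4
[-1.0, [0.0, -0.0, 0.467], np.float64(0.0)] x 4
```

Call:
{"fn": "arm_command", "kwargs": {
  "moves": [
    [-1,[0.03,0.25,0],0],
    [-1,[0.06,0.5,0],0],
    [-1,[0.085,0.75,0],0],
    [-1,[0.113,0.98,0.005],0],
    [-1,[0.113,0.98,0.005],0]
  ]
}}

```text
time: 18.73
tool_pos: [0.5854, 0.0419, 0.1313]
tool_rot: [0.001, 0.971, 0.239, 0.001]
contact_force: [0.3, 0.9, -0.4]
gripper_width: 0.494
grasp_force: 62.8
```

Call:
{"fn": "arm_command", "kwargs": {
  "moves": [
    [-1,[0.034,0.2,0],0],
    [-1,[0.034,0.295,0],0],
    [-1,[0.034,0.295,0.2],0],
    [-1,[0.034,0.295,0.4],0],
    [-1,[0.034,0.295,0.467],0],
    [-1,[0.034,0.295,0.467],0],
    [-1,[0.034,0.295,0.467],0],
    [-1,[0.034,0.295,0.467],0],
    [-1,[0.034,0.295,0.467],0],
    [-1,[0.034,0.295,0.467],0]
  ]
}}

```text
time: 19.57
tool_pos: [0.6093, 0.0098, 0.0634]
tool_rot: [0.001, 0.971, 0.241, 0.002]
contact_force: [0.8, 0.1, 0.3]
gripper_width: 0.496
grasp_force: 62.9
```

```bash
python3 plan.py "[(.6076,.0099,.054,-62.1)]" -1
```

```text
t 19.57 at [0.6093 0.0098 0.0634] phi -62.11 z [ 0.003 -0.    -1.   ]
[-1.0, [-0.01, -0.006, 0.063], np.float64(-0.0)] x 3
```

Call:
{"fn": "arm_command", "kwargs": {
  "moves": [
    [-1,[0,-0.006,0.06],0],
    [-1,[0,-0.006,0.06],0],
    [-1,[0,-0.006,0.06],0],
    [-1,[0,-0.006,0.06],0],
    [-1,[0,-0.006,0.06],0]
  ]
}}

```text
time: 19.98
tool_pos: [0.6076, 0.0105, 0.0523]
tool_rot: [0.0, 0.971, 0.241, -0.0]
contact_force: [0.0, -0.5, -0.2]
gripper_width: 0.495
grasp_force: 62.9
```

Call:
{"fn": "arm_command", "kwargs": {
  "moves": [
    [-1,[0.03,0,0],0],
    [-1,[0.03,0,0],0],
    [-1,[0.03,0,0],0]
  ]
}}

```text
time: 20.23
tool_pos: [0.612, 0.0127, 0.0525]
tool_rot: [0.0, 0.971, 0.241, 0.0]
contact_force: [0.6, -0.6, -1.2]
gripper_width: 0.502
grasp_force: 62.9
```

```bash
cat > jf.py <<'E'
from h import *
s=manip.state();d=s['tool_pos'][:2]-np.array([.5987,.0052]);u=np.array([.8843,.4669])
print('jig x,y mm',(d@u*1e3).round(1),(d@[-u[1],u[0]]*1e3).round(1),'z',s['tool_pos'][2]*1e3,s['contact_force'].round(1) if hasattr(s['contact_force'],'round') else s['contact_force'])
E
python3 jf.py
```

```text
jig x,y mm 15.3 0.4 z 52.51552086074908 [ 0.6 -0.6 -1.2]
```

Call:
{"fn": "arm_command", "kwargs": {
  "moves": [
    [-1,[0.01,0,0],0],
    [-1,[0.01,0,0],0]
  ]
}}

```text
time: 20.4
tool_pos: [0.6131, 0.0134, 0.0524]
tool_rot: [0.0, 0.971, 0.241, 0.0]
contact_force: [-1.0, 0.2, -0.3]
gripper_width: 0.497
grasp_force: 62.9
```

Call:
{"fn": "arm_command", "kwargs": {
  "moves": [
    [-1,[0.008,0,0],0],
    [-1,[0.008,0,0],0]
  ]
}}

```text
time: 20.57
tool_pos: [0.6141, 0.0139, 0.0523]
tool_rot: [0.0, 0.971, 0.241, 0.0]
contact_force: [0.9, -0.0, -0.7]
gripper_width: 0.499
grasp_force: 62.9
```

Call:
{"fn": "arm_command", "kwargs": {
  "moves": [
    [-1,[0.007,0,0],0],
    [-1,[0.007,0,0],0]
  ]
}}

```text
time: 20.73
tool_pos: [0.615, 0.0144, 0.0523]
tool_rot: [0.0, 0.971, 0.241, 0.0]
contact_force: [-0.6, -0.6, -0.5]
gripper_width: 0.494
grasp_force: 62.9
```

Call:
{"fn": "arm_command", "kwargs": {
  "moves": [
    [-1,[0.006,0,0],0],
    [-1,[0.006,0,0],0]
  ]
}}

```text
time: 20.9
tool_pos: [0.6158, 0.0149, 0.0524]
tool_rot: [0.0, 0.971, 0.241, 0.0]
contact_force: [0.2, -0.3, -0.7]
gripper_width: 0.499
grasp_force: 62.9
```

Call:
{"fn": "arm_command", "kwargs": {
  "moves": [
    [-1,[0.006,0,0],0],
    [-1,[0.006,0,0],0]
  ]
}}

```text
time: 21.07
tool_pos: [0.616, 0.015, 0.0522]
tool_rot: [0.0, 0.971, 0.241, -0.001]
contact_force: [-2.4, -0.4, 0.4]
gripper_width: 0.499
grasp_force: 63.0
```

Contact with the stop. Lowering now.

Call:
{"fn": "arm_command", "kwargs": {
  "moves": [
    [-1,[0,0,0.012],0],
    [-1,[0,0,0.012],0]
  ]
}}

```text
time: 21.23
tool_pos: [0.616, 0.015, 0.0501]
tool_rot: [0.0, 0.971, 0.241, -0.001]
contact_force: [-3.0, -1.0, 0.2]
gripper_width: 0.499
grasp_force: 63.0
```

Call:
{"fn": "arm_command", "kwargs": {
  "moves": [
    [-1,[0,0,0.007],0],
    [-1,[0,0,0.007],0]
  ]
}}

```text
time: 21.4
tool_pos: [0.6161, 0.015, 0.0497]
tool_rot: [0.0, 0.971, 0.241, -0.001]
contact_force: [-4.6, -1.3, 4.2]
gripper_width: 0.495
grasp_force: 63.3
```

Call:
{"fn": "arm_command", "kwargs": {
  "moves": [
    [1,[0,0,0],0],
    [1,[0,0,0],0],
    [1,[0,0,0],0],
    [1,[0,0,0],0],
    [1,[0,0,0],0],
    [1,[0,0,-0.1],0],
    [1,[0,0,-0.3],0],
    [1,[0,0,-0.55],0],
    [1,[0,0,-0.65],0],
    [1,[0,0,-0.65],0]
  ]
}}

```text
time: 22.23
tool_pos: [0.6201, 0.015, 0.1533]
tool_rot: [0.002, 0.971, 0.241, 0.005]
contact_force: [0.6, -0.4, 0.5]
gripper_width: 0.999
grasp_force: 0.0
```

```bash
python3 plan.py "[(.4205,-.301,.12,-57.5),(.4205,-.301,.0065,-57.5)]" 1
```

```text
t 22.23 at [0.6201 0.015  0.1533] phi -62.13 z [ 0.011 -0.001 -1.   ]
[1.0, [-0.98, 0.563, 0.101], np.float64(-0.0129)] x 7
[1.0, [-0.98, 0.461, 0.097], np.float64(0.0)] x 6
[1.0, [-0.252, 0.119, 0.024], np.float64(0.0)] x 4
[1.0, [0.0, -0.0, 0.757], np.float64(0.0)] x 5
```

Call:
{"fn": "arm_command", "kwargs": {
  "moves": [
    [1,[-0.98,0.563,0.1],-0.013],
    [1,[-0.98,0.563,0.1],-0.013],
    [1,[-0.98,0.563,0.1],-0.013],
    [1,[-0.98,0.563,0.1],-0.013],
    [1,[-0.98,0.563,0.1],-0.013],
    [1,[-0.98,0.563,0.1],-0.013]
  ]
}}

```text
time: 22.73
tool_pos: [0.5242, -0.1295, 0.1303]
tool_rot: [-0.001, 0.96, 0.278, -0.001]
contact_force: [0.9, 0.8, -0.6]
gripper_width: 0.998
grasp_force: 0.0
```

Call:
{"fn": "arm_command", "kwargs": {
  "moves": [
    [1,[-0.98,0.461,0.097],0],
    [1,[-0.98,0.461,0.097],0],
    [1,[-0.98,0.461,0.097],0],
    [1,[-0.98,0.461,0.097],0],
    [1,[-0.98,0.461,0.097],0],
    [1,[-0.98,0.461,0.097],0],
    [1,[-0.98,0.461,0.097],0]
  ]
}}

```text
time: 23.32
tool_pos: [0.4399, -0.2647, 0.1171]
tool_rot: [-0.0, 0.96, 0.28, 0.0]
contact_force: [0.3, 0.4, -0.1]
gripper_width: 0.995
grasp_force: 0.0
```

```bash
python3 plan.py "[(.4205,-.301,.12,-57.5),(.4205,-.301,.0065,-57.5)]" 1; python3 m3.py .09 .040;  python3 - <<'E'
from h import *
f=grab('side');t=grab('top')
a=cv2.resize(f['frame'][190:310,260:400],(400,343),interpolation=cv2.INTER_CUBIC)
b=cv2.resize(t['frame'][180:300,250:390],(400,343),interpolation=cv2.INTER_CUBIC)
cv2.imwrite('pics/g5.png',np.hstack([a,b])[:,:,::-1])
E
```

```text
t 23.32 at [ 0.4399 -0.2647  0.1171] phi -57.42 z [ 0.     0.001 -1.   ]
[1.0, [-0.24, 0.134, -0.019], np.float64(0.0002)] x 3
[1.0, [0.0, 0.0, 0.756], np.float64(0.0)] x 5
b T jigframe mm [17.2 -0.6] want x 20.0 yaw 26.7 0.297
b S jigframe mm [ 19.3 -16. ] want x 20.0 yaw 58.2 0.259
```

View pics/g5.png

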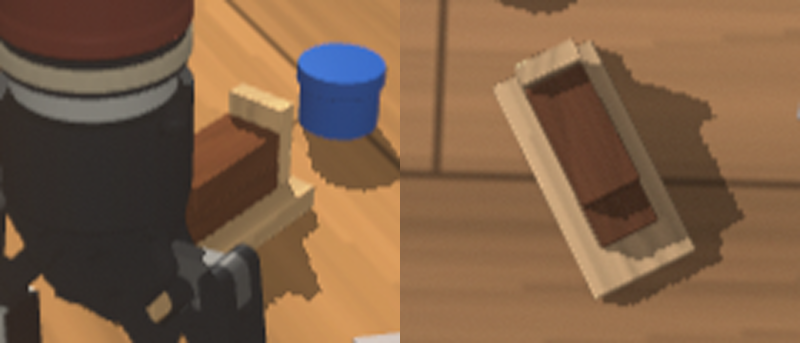

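The middle block sits flush on the long one against the stop. Now the short block.

Call:
{"fn": "arm_command", "kwargs": {
  "moves": [
    [1,[-0.24,0.134,-0.02],0],
    [1,[-0.24,0.134,-0.02],0],
    [1,[-0.24,0.134,-0.02],0],
    [1,[-0.24,0.134,0.15],0],
    [1,[-0.24,0.134,0.4],0],
    [1,[-0.24,0.134,0.6],0],
    [1,[-0.24,0.134,0.73],0],
    [1,[-0.24,0.134,0.73],0],
    [1,[-0.24,0.134,0.73],0]
  ]
}}

```text
time: 24.27
tool_pos: [0.4195, -0.3002, 0.0069]
tool_rot: [-0.001, 0.96, 0.281, -0.001]
contact_force: [-0.5, -0.1, -0.7]
gripper_width: 1.004
grasp_force: 0.0
```

Call:
{"fn": "arm_command", "kwargs": {
  "moves": [
    [-1,[0,0,0],0],
    [-1,[0,0,0],0],
    [-1,[0,0,0],0],
    [-1,[0,0,0],0],
    [-1,[0,0,0],0],
    [-1,[0,0,0],0],
    [-1,[0,0,0],0],
    [-1,[0,0,0],0]
  ]
}}

```text
time: 24.93
tool_pos: [0.4211, -0.3031, 0.0101]
tool_rot: [0.002, 0.96, 0.28, 0.001]
contact_force: [0.8, 0.4, 5.8]
gripper_width: 0.499
grasp_force: 63.4
```

```bash
python3 plan.py "[(.4205,-.301,.14,-57.5),(.6205,.0168,.14,-62.1),(.6205,.0168,.085,-62.1)]" -1
```

```text
t 24.93 at [ 0.4211 -0.3031  0.0101] phi -57.47 z [ 0.003 -0.002 -1.   ]
[-1.0, [0.004, -0.014, -0.866], np.float64(0.0001)] x 6
[-1.0, [0.98, -0.464, 0.0], np.float64(0.0128)] x 6
[-1.0, [0.98, -0.564, 0.0], np.float64(-0.0)] x 7
[-1.0, [0.25, -0.144, 0.0], np.float64(-0.0)] x 4
[-1.0, [-0.0, 0.0, 0.367], np.float64(-0.0)] x 4
```

Call:
{"fn": "arm_command", "kwargs": {
  "moves": [
    [-1,[0,0,-0.2],0],
    [-1,[0,0,-0.45],0],
    [-1,[0,0,-0.7],0],
    [-1,[0,0,-0.866],0],
    [-1,[0,0,-0.866],0],
    [-1,[0,0,-0.866],0]
  ]
}}

```text
time: 25.43
tool_pos: [0.4207, -0.3028, 0.1403]
tool_rot: [0.002, 0.96, 0.28, 0.001]
contact_force: [-1.3, 0.7, -0.9]
gripper_width: 0.495
grasp_force: 62.6
```

Call:
{"fn": "arm_command", "kwargs": {
  "moves": [
    [-1,[0.2,-0.093,0],0.003],
    [-1,[0.4,-0.186,0],0.006],
    [-1,[0.6,-0.28,0],0.009],
    [-1,[0.8,-0.37,0],0.0128],
    [-1,[0.98,-0.464,0],0.0128],
    [-1,[0.98,-0.464,0],0.0128]
  ]
}}

```text
time: 25.93
tool_pos: [0.5066, -0.1596, 0.1354]
tool_rot: [-0.002, 0.97, 0.244, -0.001]
contact_force: [0.5, -1.0, -0.6]
gripper_width: 0.492
grasp_force: 62.6
```

Call:
{"fn": "arm_command", "kwargs": {
  "moves": [
    [-1,[0.2,-0.115,0],0],
    [-1,[0.4,-0.23,0],0],
    [-1,[0.6,-0.345,0],0],
    [-1,[0.8,-0.46,0],0],
    [-1,[0.98,-0.564,0],0],
    [-1,[0.98,-0.564,0],0]
  ]
}}

```text
time: 26.43
tool_pos: [0.5971, -0.0167, 0.1358]
tool_rot: [-0.001, 0.97, 0.243, -0.001]
contact_force: [0.4, -0.5, -0.4]
gripper_width: 0.497
grasp_force: 62.6
```

```bash
python3 plan.py "[(.6205,.0168,.14,-62.1),(.6205,.0168,.085,-62.1)]" -1
```

```text
t 26.43 at [ 0.5971 -0.0167  0.1358] phi -61.83 z [-0.002  0.002 -1.   ]
[-1.0, [0.243, -0.123, -0.028], np.float64(0.0007)] x 3
[-1.0, [-0.0, -0.0, 0.366], np.float64(0.0)] x 4
```

Call:
{"fn": "arm_command", "kwargs": {
  "moves": [
    [-1,[0.15,-0.08,-0.02],0],
    [-1,[0.243,-0.123,-0.02],0.0004],
    [-1,[0.243,-0.123,0.0],0.0004],
    [-1,[0.243,-0.123,0.2],0.0004],
    [-1,[0.243,-0.123,0.34],0.0004],
    [-1,[0.243,-0.123,0.385],0.0004],
    [-1,[0.243,-0.123,0.385],0.0004],
    [-1,[0.243,-0.123,0.385],0.0004],
    [-1,[0.243,-0.123,0.385],0.0004]
  ]
}}

```text
time: 27.18
tool_pos: [0.6209, 0.0123, 0.0816]
tool_rot: [0.0, 0.971, 0.24, 0.001]
contact_force: [1.1, -0.7, 0.6]
gripper_width: 0.499
grasp_force: 62.6
```

Call:
{"fn": "arm_command", "kwargs": {
  "moves": [
    [-1,[0.01,0,0],0],
    [-1,[0.01,0,0],0],
    [-1,[0.01,0,0],0]
  ]
}}

```text
time: 27.43
tool_pos: [0.6222, 0.0135, 0.0813]
tool_rot: [0.0, 0.971, 0.24, 0.001]
contact_force: [-0.2, -0.9, -0.3]
gripper_width: 0.501
grasp_force: 62.6
```

```bash
python3 jf.py; python3 plan.py "[(.6205,.0168,.077,-62.1)]" -1
```

```text
jig x,y mm 24.6 -3.6 z 81.33346465041521 [-0.2 -0.9 -0.3]
t 27.43 at [0.6222 0.0135 0.0813] phi -62.21 z [ 0.002 -0.    -1.   ]
[-1.0, [0.0, -0.024, 0.029], np.float64(-0.0003)] x 3
```

Call:
{"fn": "arm_command", "kwargs": {
  "moves": [
    [-1,[0.0,-0.026,0.02],-0.0003],
    [-1,[0.0,-0.026,0.03],-0.0003],
    [-1,[0.0,-0.026,0.03],-0.0003],
    [-1,[0.02,-0.026,0.03],-0.0003],
    [-1,[0.02,-0.026,0.03],-0.0003]
  ]
}}

```text
time: 27.85
tool_pos: [0.6225, 0.0187, 0.0755]
tool_rot: [0.0, 0.97, 0.241, 0.0]
contact_force: [-0.6, 0.9, -0.7]
gripper_width: 0.496
grasp_force: 62.6
```

Call:
{"fn": "arm_command", "kwargs": {
  "moves": [
    [-1,[0.01,0,0],0],
    [-1,[0.01,0,0],0]
  ]
}}

```text
time: 28.02
tool_pos: [0.6238, 0.0192, 0.0757]
tool_rot: [0.0, 0.971, 0.241, 0.0]
contact_force: [0.0, 0.6, -0.7]
gripper_width: 0.499
grasp_force: 62.6
```

```bash
python3 jf.py
```

```text
jig x,y mm 28.8 0.7 z 75.6546263361164 [ 0.   0.6 -0.7]
```

Call:
{"fn": "arm_command", "kwargs": {
  "moves": [
    [-1,[0.01,0.002,0],0],
    [-1,[0.01,0.002,0],0]
  ]
}}

```text
time: 28.18
tool_pos: [0.6252, 0.0196, 0.0756]
tool_rot: [0.0, 0.971, 0.241, 0.0]
contact_force: [0.4, 0.1, -0.5]
gripper_width: 0.495
grasp_force: 62.6
```

Call:
{"fn": "arm_command", "kwargs": {
  "moves": [
    [-1,[0.007,0,0],0],
    [-1,[0.007,0,0],0]
  ]
}}

```text
time: 28.35
tool_pos: [0.626, 0.0202, 0.0756]
tool_rot: [-0.0, 0.971, 0.241, 0.0]
contact_force: [-0.3, 0.4, -0.3]
gripper_width: 0.5
grasp_force: 62.6
```

Call:
{"fn": "arm_command", "kwargs": {
  "moves": [
    [-1,[0.006,0,0],0],
    [-1,[0.006,0,0],0]
  ]
}}

```text
time: 28.52
tool_pos: [0.6268, 0.0206, 0.0756]
tool_rot: [0.0, 0.971, 0.241, 0.0]
contact_force: [0.1, 0.3, -0.4]
gripper_width: 0.497
grasp_force: 62.6
```

Call:
{"fn": "arm_command", "kwargs": {
  "moves": [
    [-1,[0.005,0,0],0],
    [-1,[0.005,0,0],0]
  ]
}}

```text
time: 28.68
tool_pos: [0.6275, 0.0209, 0.0756]
tool_rot: [0.0, 0.971, 0.241, 0.0]
contact_force: [0.3, -0.4, 0.0]
gripper_width: 0.494
grasp_force: 62.6
```

Call:
{"fn": "arm_command", "kwargs": {
  "moves": [
    [-1,[0.006,0,0],0],
    [-1,[0.006,0,0],0]
  ]
}}

```text
time: 28.85
tool_pos: [0.6282, 0.0214, 0.0755]
tool_rot: [-0.0, 0.971, 0.241, 0.0]
contact_force: [0.1, 0.5, 0.8]
gripper_width: 0.498
grasp_force: 62.6
```

Call:
{"fn": "arm_command", "kwargs": {
  "moves": [
    [-1,[0.006,0,0],0],
    [-1,[0.006,0,0],0]
  ]
}}

```text
time: 29.02
tool_pos: [0.6284, 0.0215, 0.0754]
tool_rot: [0.0, 0.971, 0.241, -0.001]
contact_force: [-3.6, -1.4, 0.1]
gripper_width: 0.497
grasp_force: 62.8
```

```bash
python3 jf.py
```

```text
jig x,y mm 33.9 0.5 z 75.43787227167749 [-3.6 -1.4  0.1]
```

Contact again. Lowering about 3–4 mm.

Call:
{"fn": "arm_command", "kwargs": {
  "moves": [
    [-1,[0,0,0.016],0],
    [-1,[0,0,0.016],0]
  ]
}}

```text
time: 29.18
tool_pos: [0.6284, 0.0215, 0.0725]
tool_rot: [0.0, 0.971, 0.241, -0.001]
contact_force: [-2.7, -2.1, 1.0]
gripper_width: 0.493
grasp_force: 62.7
```

Call:
{"fn": "arm_command", "kwargs": {
  "moves": [
    [-1,[0,0,0.007],0],
    [-1,[0,0,0.007],0]
  ]
}}

```text
time: 29.35
tool_pos: [0.6285, 0.0215, 0.0722]
tool_rot: [0.0, 0.971, 0.241, -0.001]
contact_force: [-5.9, -2.0, 3.7]
gripper_width: 0.495
grasp_force: 62.9
```

Call:
{"fn": "arm_command", "kwargs": {
  "moves": [
    [1,[0,0,0],0],
    [1,[0,0,0],0],
    [1,[0,0,0],0],
    [1,[0,0,0],0],
    [1,[0,0,0],0],
    [1,[0,0,-0.1],0],
    [1,[0,0,-0.3],0],
    [1,[0,0,-0.55],0],
    [1,[0,0,-0.65],0],
    [1,[0,0,-0.65],0]
  ]
}}

```text
time: 30.18
tool_pos: [0.6327, 0.0215, 0.1774]
tool_rot: [0.002, 0.97, 0.241, 0.006]
contact_force: [-0.2, -0.6, 1.1]
gripper_width: 1.0
grasp_force: 0.0
```

```bash
python3 plan.py "[(.597,.3275,.16,-62.1),(.597,.3275,.041,-62.1)]" 1
```

```text
t 30.18 at [0.6327 0.0215 0.1774] phi -62.1 z [ 0.012 -0.001 -1.   ]
[1.0, [0.381, -0.98, 0.059], np.float64(-0.0)] x 6
[1.0, [0.363, -0.934, 0.057], np.float64(-0.0)] x 6
[1.0, [0.0, -0.0, 0.793], np.float64(-0.0)] x 5
```

Call:
{"fn": "arm_command", "kwargs": {
  "moves": [
    [1,[0.381,-0.98,0.06],0],
    [1,[0.381,-0.98,0.06],0],
    [1,[0.381,-0.98,0.06],0],
    [1,[0.381,-0.98,0.06],0],
    [1,[0.381,-0.98,0.06],0],
    [1,[0.381,-0.98,0.06],0]
  ]
}}

```text
time: 30.68
tool_pos: [0.6098, 0.1798, 0.1598]
tool_rot: [0.0, 0.97, 0.243, -0.001]
contact_force: [-0.2, -0.9, 0.7]
gripper_width: 0.996
grasp_force: 0.0
```

Call:
{"fn": "arm_command", "kwargs": {
  "moves": [
    [1,[0.363,-0.934,0.057],0],
    [1,[0.363,-0.934,0.057],0],
    [1,[0.363,-0.934,0.057],0],
    [1,[0.363,-0.934,0.057],0],
    [1,[0.363,-0.934,0.057],0],
    [1,[0.363,-0.934,0.057],0],
    [1,[0.363,-0.934,0.057],0],
    [1,[0.363,-0.934,0.057],0]
  ]
}}

```text
time: 31.35
tool_pos: [0.5939, 0.3257, 0.1521]
tool_rot: [0.0, 0.971, 0.24, -0.0]
contact_force: [-0.1, -0.6, 0.4]
gripper_width: 1.0
grasp_force: 0.0
```

```bash
python3 plan.py "[(.597,.3275,.041,-62.1)]" 1; python3 m3.py .06 .062;  python3 - <<'E'
from h import *
f=grab('side');t=grab('top');w=grab('wrist')
a=cv2.resize(f['frame'][170:310,260:400],(400,400),interpolation=cv2.INTER_CUBIC)
b=cv2.resize(w['frame'],(400,300));c=cv2.resize(t['frame'][180:300,250:390],(343,294),interpolation=cv2.INTER_CUBIC)
z=np.zeros((600,800,3),np.uint8);z[:400,:400]=a;z[:300,400:]=b;z[300:594,400:743]=c
cv2.imwrite('pics/g6.png',z[:,:,::-1])
E
```

```text
t 31.35 at [0.5939 0.3257 0.1521] phi -62.24 z [ 0.    -0.001 -1.   ]
[1.0, [0.024, -0.001, 0.74], np.float64(-0.0004)] x 5
b T jigframe mm [32.1 -0.3] want x 35.0 yaw 25.9 0.418
b S jigframe mm [-19.9 -28.3] want x 35.0 yaw 15.2 0.449
```

View pics/g6.png

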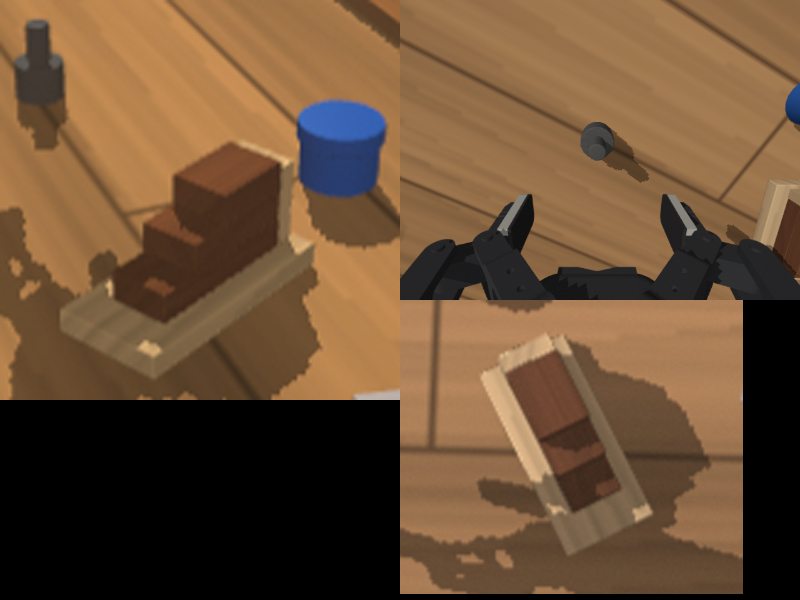

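All three blocks are stacked flush against the stop. Now the weight (wrist view at about (315,225)).

Call:
{"fn": "arm_command", "kwargs": {
  "moves": [
    [1,[0.024,0,0.1],0],
    [1,[0.024,0,0.3],0],
    [1,[0.024,0,0.5],0],
    [1,[0.024,0,0.65],0],
    [1,[0.024,0,0.74],0],
    [1,[0.024,0,0.74],0],
    [1,[0.024,0,0.74],0]
  ]
}}

```text
time: 32.18
tool_pos: [0.5961, 0.3291, 0.0401]
tool_rot: [0.0, 0.971, 0.241, -0.001]
contact_force: [0.5, 0.4, 0.5]
gripper_width: 1.001
grasp_force: 0.0
```

Call:
{"fn": "arm_command", "kwargs": {
  "moves": [
    [-1,[0,0,0],0],
    [-1,[0,0,0],0],
    [-1,[0,0,0],0],
    [-1,[0,0,0],0],
    [-1,[0,0,0],0],
    [-1,[0,0,0],0],
    [-1,[0,0,0],0],
    [-1,[0,0,0],0],
    [-1,[0,0,0],0],
    [-1,[0,0,0],0]
  ]
}}

```text
time: 33.02
tool_pos: [0.597, 0.3294, 0.042]
tool_rot: [0.0, 0.971, 0.241, 0.001]
contact_force: [-0.1, -1.3, 6.0]
gripper_width: 0.212
grasp_force: 58.6
```

```bash
python3 - <<'E'
from h import *
w=grab('wrist');cv2.imwrite('pics/g7.png',cv2.resize(w['frame'][200:480,140:500],(720,560))[:,:,::-1])
E
```

```text
(no output)
```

View pics/g7.png

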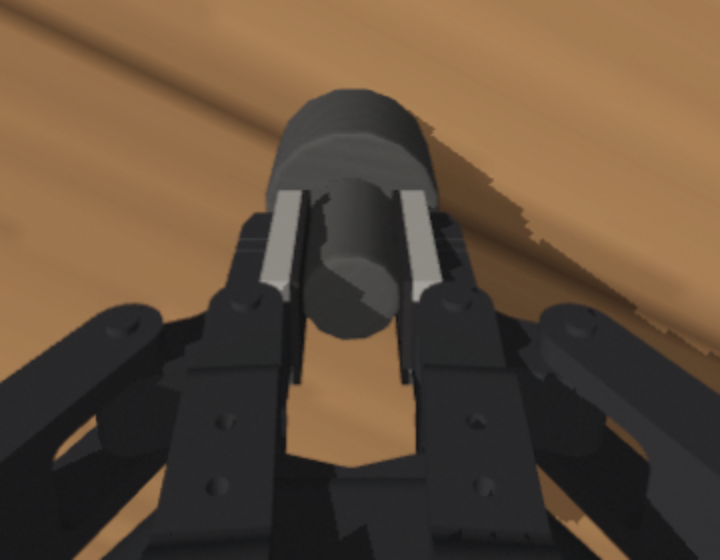

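```bash
python3 - <<'E'
from h import *
w=grab('wrist'); print(toworld(w,[[315,348.5]],.066), topix(w,[[.597,.3294,.066]]))
u=np.array([.8843,.4669]);print(np.array([.5987,.0052])+u*.035)
E
python3 plan.py "[(.597,.3294,.18,-62.1),(.6297,.0216,.18,-62.1),(.6297,.0216,.135,-62.1)]" -1
```

```text
[[0.59602394 0.32960782 0.066     ]] [[316.67412366 346.79194451]]
[0.6296505 0.0215415]
t 33.12 at [0.5971 0.3294 0.0419] phi -62.11 z [ 0.001  0.    -1.   ]
[-1.0, [-0.0, -0.0, -0.92], np.float64(-0.0)] x 6
[-1.0, [-0.393, 0.98, -0.0], np.float64(-0.0)] x 6
[-1.0, [-0.374, 0.935, -0.0], np.float64(-0.0)] x 6
[-1.0, [-0.0, 0.0, 0.3], np.float64(-0.0)] x 4
```

Call:
{"fn": "arm_command", "kwargs": {
  "moves": [
    [-1,[0,0,-0.15],0],
    [-1,[0,0,-0.38],0],
    [-1,[0,0,-0.61],0],
    [-1,[0,0,-0.84],0],
    [-1,[0,0,-0.92],0],
    [-1,[0,0,-0.92],0],
    [-1,[0,0,-0.92],0]
  ]
}}

```text
time: 33.7
tool_pos: [0.5957, 0.3291, 0.1771]
tool_rot: [0.0, 0.971, 0.241, -0.001]
contact_force: [-0.5, -0.3, -4.8]
gripper_width: 0.215
grasp_force: 59.4
```

Call:
{"fn": "arm_command", "kwargs": {
  "moves": [
    [-1,[-0.06,0.15,0],0],
    [-1,[-0.13,0.33,0],0],
    [-1,[-0.21,0.52,0],0],
    [-1,[-0.29,0.72,0],0],
    [-1,[-0.37,0.92,0],0],
    [-1,[-0.393,0.98,0],0],
    [-1,[-0.393,0.98,0],0]
  ]
}}

```text
time: 34.28
tool_pos: [0.6113, 0.1689, 0.1742]
tool_rot: [-0.0, 0.971, 0.239, -0.004]
contact_force: [-0.2, 0.6, -4.0]
gripper_width: 0.21
grasp_force: 59.7
```

Call:
{"fn": "arm_command", "kwargs": {
  "moves": [
    [-1,[-0.07,0.18,0],0],
    [-1,[-0.15,0.37,0],0],
    [-1,[-0.23,0.57,0],0],
    [-1,[-0.3,0.75,0],0],
    [-1,[-0.35,0.87,0],0],
    [-1,[-0.374,0.935,0],0],
    [-1,[-0.374,0.935,0],0],
    [-1,[-0.374,0.935,0],0],
    [-1,[-0.374,0.935,0],0]
  ]
}}

```text
time: 35.03
tool_pos: [0.6286, 0.0233, 0.1779]
tool_rot: [-0.001, 0.97, 0.242, -0.001]
contact_force: [-0.7, -0.2, -5.1]
gripper_width: 0.21
grasp_force: 59.9
```

```bash
python3 plan.py "[(.6292,.0215,.135,-62.1)]" -1
```

```text
t 35.03 at [0.6286 0.0233 0.1779] phi -62.03 z [-0.002  0.001 -1.   ]
[-1.0, [-0.002, 0.012, 0.286], np.float64(0.0002)] x 4
```

Call:
{"fn": "arm_command", "kwargs": {
  "moves": [
    [-1,[0,0.01,0.1],0],
    [-1,[0,0.01,0.2],0],
    [-1,[0,0.01,0.27],0],
    [-1,[0,0.01,0.286],0],
    [-1,[0,0.01,0.286],0],
    [-1,[0,0.01,0.286],0],
    [-1,[0,0.01,0.286],0]
  ]
}}

```text
time: 35.62
tool_pos: [0.6304, 0.0203, 0.1369]
tool_rot: [0.0, 0.971, 0.241, 0.001]
contact_force: [0.1, 0.4, -4.7]
gripper_width: 0.211
grasp_force: 60.0
```

```bash
python3 plan.py "[(.6292,.0215,.130,-62.1)]" -1;python3 jf.py; python3 - <<'E'
from h import *
f=grab('side');w=grab('wrist')
z=np.zeros((400,800,3),np.uint8);z[:,:400]=cv2.resize(f['frame'][170:310,260:400],(400,400),interpolation=cv2.INTER_CUBIC);z[:,400:]=cv2.resize(w['frame'][200:480,180:460],(400,400))
cv2.imwrite('pics/g8.png',z[:,:,::-1])
E
```

```text
t 35.62 at [0.6304 0.0203 0.1369] phi -62.1 z [ 0.001 -0.    -1.   ]
[-1.0, [-0.003, -0.011, 0.046], np.float64(-0.0)] x 3
jig x,y mm 35.1 -1.4 z 136.87441446453002 [ 0.1  0.4 -4.7]
```

View pics/g8.png

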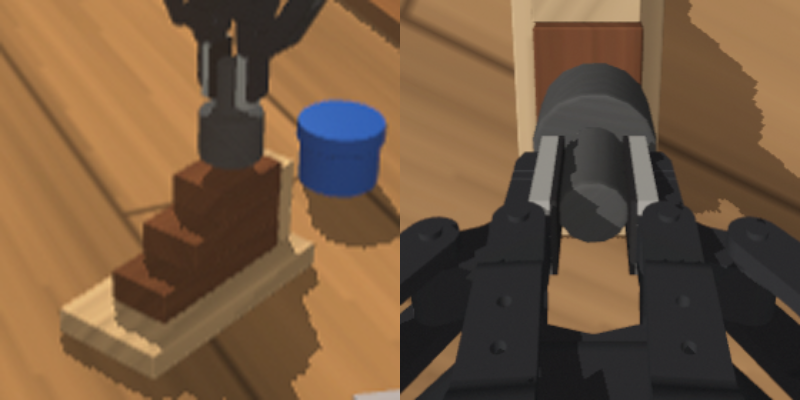

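The weight hangs upright just above the top block, about 1.5 mm off sideways. I'll correct that and lower it.

Call:
{"fn": "arm_command", "kwargs": {
  "moves": [
    [-1,[-0.004,-0.012,0.02],0],
    [-1,[-0.004,-0.012,0.04],0],
    [-1,[-0.004,-0.012,0.055],0],
    [-1,[-0.004,-0.012,0.055],0],
    [-1,[-0.004,-0.012,0.055],0]
  ]
}}

```text
time: 36.13
tool_pos: [0.6282, 0.0216, 0.1274]
tool_rot: [-0.0, 0.971, 0.241, -0.0]
contact_force: [0.1, 0.1, -4.6]
gripper_width: 0.211
grasp_force: 60.0
```

Call:
{"fn": "arm_command", "kwargs": {
  "moves": [
    [-1,[0,0,0.008],0],
    [-1,[0,0,0.008],0]
  ]
}}

```text
time: 36.3
tool_pos: [0.6285, 0.0216, 0.1266]
tool_rot: [-0.0, 0.971, 0.241, -0.0]
contact_force: [0.2, 0.7, -4.5]
gripper_width: 0.212
grasp_force: 60.0
```

Call:
{"fn": "arm_command", "kwargs": {
  "moves": [
    [-1,[0,0,0.006],0],
    [-1,[0,0,0.006],0]
  ]
}}

```text
time: 36.47
tool_pos: [0.6287, 0.0216, 0.1261]
tool_rot: [0.0, 0.971, 0.241, 0.0]
contact_force: [0.1, -0.2, -4.1]
gripper_width: 0.213
grasp_force: 60.3
```

```bash
python3 jf.py
```

```text
jig x,y mm 34.2 0.5 z 126.08818970423158 [ 0.1 -0.2 -4.1]
```

Call:
{"fn": "arm_command", "kwargs": {
  "moves": [
    [-1,[0,0,0.004],0],
    [-1,[0,0,0.004],0]
  ]
}}

```text
time: 36.63
tool_pos: [0.6288, 0.0216, 0.126]
tool_rot: [0.0, 0.971, 0.241, 0.0]
contact_force: [-0.5, 0.4, 0.4]
gripper_width: 0.212
grasp_force: 60.5
```

Call:
{"fn": "arm_command", "kwargs": {
  "moves": [
    [-1,[0,0,0.004],0],
    [-1,[0,0,0.004],0]
  ]
}}

```text
time: 36.8
tool_pos: [0.629, 0.0216, 0.126]
tool_rot: [0.0, 0.971, 0.241, 0.001]
contact_force: [-2.3, -0.0, 4.0]
gripper_width: 0.213
grasp_force: 60.9
```

Call:
{"fn": "arm_command", "kwargs": {
  "moves": [
    [-0.4,[0,0,0],0],
    [0,[0,0,0],0],
    [1,[0,0,0],0],
    [1,[0,0,0],0],
    [1,[0,0,0],0],
    [1,[0,0,0],0],
    [1,[0,0,0],0],
    [1,[0,0,-0.05],0],
    [1,[0,0,-0.15],0],
    [1,[0,0,-0.35],0],
    [1,[0,0,-0.6],0],
    [1,[0,0,-0.75],0],
    [1,[0,0,-0.75],0],
    [1,[0,0,-0.75],0]
  ]
}}

```text
time: 37.97
tool_pos: [0.63, 0.0215, 0.2415]
tool_rot: [0.001, 0.97, 0.241, 0.003]
contact_force: [-0.0, -0.6, 0.1]
gripper_width: 1.002
grasp_force: 0.0
```

Call:
{"fn": "arm_command", "kwargs": {
  "moves": [
    [1,[-0.98,0,0],0],
    [1,[-0.98,0,0],0],
    [1,[-0.98,0,0],0],
    [1,[-0.98,0,0],0],
    [1,[-0.98,0,0],0],
    [1,[-0.98,0,0],0]
  ]
}}

```text
time: 38.47
tool_pos: [0.4975, -0.0474, 0.2362]
tool_rot: [-0.0, 0.971, 0.24, -0.0]
contact_force: [-0.0, 0.3, 0.2]
gripper_width: 1.002
grasp_force: 0.0
```

```bash
python3 - <<'E'
from h import *
f=grab('side');w=grab('top')
z=np.zeros((400,800,3),np.uint8);z[:,:400]=cv2.resize(f['frame'][150:310,240:400],(400,400),interpolation=cv2.INTER_CUBIC);z[:,400:]=cv2.resize(w['frame'][90:390,190:490],(400,400))
cv2.imwrite('pics/g9.png',z[:,:,::-1])
E
```

```text
(no output)
```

View pics/g9.png

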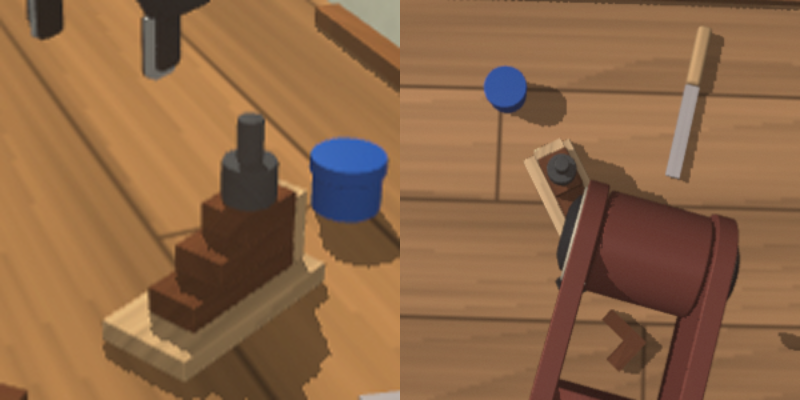

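The weight stands upright in the middle of the top block, and the offcut, pot and file have not moved. Handing in.

```bash
python3 -c "
from plant import manip
print(manip.job_done())"
```

```text
the job is handed in; nothing more can be done
None
```

The three blocks are stacked longest to shortest against the stop with the weight standing upright in the middle of the top one, and I handed the job in at about 38.5 s; `manip.job_done()` gave no verdict.

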